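# Build the test sieve stack on the sieve shaker

## Robot

A 7-joint arm with a two-finger parallel gripper is mounted at the origin on a cart in front of the work surface, level with it; the furniture and walls round the work are solid. World frame = base frame: x ahead of the robot, y to its left, z up, the work surface at z = 0. Lengths are in m, angles in rad, forces in N, time in s.
With the tool pointing down it reaches from about 0.35 to 0.9 m from the base axis. Payload 8.1 kg.
Tool frame: the origin (TCP) lies midway between the tips of the shut fingers; the grasp point (between the pads) lies 19 mm behind it; z points along the fingers, x is the direction in which the jaws open and shut, and the axes are right-handed (so a half turn about z gives the same grasp; the last joint's range is limited). The gripper opens to 92 mm and grips with 3 to 60 N. Pads are 19 mm wide; open, the fingers measure 130 mm over their backs; the gripper's body (75 mm by 190 mm) begins 47 mm behind the grasp point.
Start: joints at [1.246, 0.434, 0.025, 1.573, -0.012, 1.134, -0.075], TCP at [0.137, -0.61, 0.227] pointing down, gripper open.
Joint ranges: [-2.62, 2.62], [-0.44, 2.09], [-1.27, 1.32], [0.08, 2.57], [-1.32, 4.46], [0.12, 2], [-2.74, 2.74]. Speed limits (rad/s): [2.22, 2.22, 3.01, 3.01, 3.14, 3.14, 3.14].

## Interface

Orientations are given as a rotation vector (axis times angle).
In Python, from cell import arm gives the robot as it stands. The module is installed in compiled form; this text tells all that it offers.
- The arm moves only by the tool play_rows, never from a script. Its argument "motion" is a list of rows, each a list of 7 numbers: the gripper's target within -1 to 1 (fully open at 1, half-way at 0, shut at -1), then the shift along the tool's x, y, z in mm, then the turn, a rotation vector about the tool's x, y, z in rad. In form: [[claw, tx, ty, tz, ax, ay, az], ...]. A call has 1 to 10 rows; each row is the pose to reach, as a shift and turn from the pose measured when the call began, along the tool's axes at that moment; what a row does not reach only later rows make up. A row lasts 1/10 s, in which the tool goes at most 50 mm and 8.59 degrees, less where a joint would pass 70% of its speed; a pose out of reach is approached as far as the arm can. A call with a gripper value outside its range is refused whole. The fingers move at their own pace and stop on an object; "force" is the grip in N (left out, the last holds). Time passes only in rows, so rows that repeat a pose let the fingers close. It gives the time, the measured TCP pose, the force and the opening at its end, in the units of the state.
- arm.observe(): the state, without advancing time (a new reading comes with each control period).
- arm.get_image(name): name is "scene" or "top" or "wrist"; returns a dict with "img" (384x512x3 uint8, blue, green, red), "depth" (384x512 float32, m along the optical axis (not along the pixel's ray), 0 where there is no reading), "K" (3x3 intrinsics, pixels), "rvec" (rotation vector, rad) and "tvec" (3), from world to camera coordinates, as OpenCV has them. Camera axes: x right, y down, z forward; pixel columns grow to the right and rows downward; lengths in m; the calibration is good to about 2 mm. A picture is of the moment at which its call begins.
- arm.sign_off(): hands the job in, once; it reports no verdict.
Trained networks look in a picture, given as the dict that the camera call returned (one of the last four; its "shot" number tells which), for a name from the list of things; names that differ only in an ending like _2 or _b are one class to them, and where a whole thing is asked for, a point or a joint stands for the part that bears it (a point fixed in the world has none). Each returns a list of dicts, best first, with "score" (0 to 1); they miss things now and then, are a little off and sometimes report something else, mostly with a low value. They report only what shows in the picture. A call takes as long as a camera call.
- arm.look_for(picture, query): "box" ([left, top, width, height] as shares, 0 to 1, of the picture: columns of its width, rows of its height, round what is visible of it).
The state is a dict: "clock": time; "joints": joint angles; "dq": joint speeds; "joint_efforts": joint torques, N m; "position": TCP position; "ee_rot": TCP orientation; "force": force on the tool from outside, world axes, zero at the start; "ft_torque": the same for the moment, N m; "width": opening from 0.0 (shut) to 1.0 (fully open).
Only numpy, scipy, OpenCV 4.12 (cv2) and the standard library are available. Lean on these libraries where they do the work, as an engineer would, in place of code of your own. Each camera call takes 0.05 s, during which the arm holds its last target. There are 200 camera calls.

## Task

Build the sieve stack on the shaker from the bottom up: seat the steel pan in the ring on top of the grey shaker, then nest the blue fine sieve on it, then the yellow medium sieve, and last the green coarse sieve on top. Every piece must sit upright and fully home in the one below, and be let go. Leave the flour cup and the petri dishes where they stand.

Things in the scene. Friction and masses are not known exactly. Their poses are not given: they have to be found in the camera images.
- pan_center (a point): Round steel pan, bare grey, no mesh. Point: on the axis, mid-height of the 60 mm wide, 42 mm tall straight frame, z up. Below the frame a tapered skirt 8 mm deep, 52.6 narrowing to 46 mm wide, on which it stands (point 29 mm above the worktop). Top open, 55 mm inside. Grip across the frame. Loose, 0.12 kg. The next one's skirt goes in here; home when frames meet, points 42 mm apart.
- fine_sieve_center (a point): Round test sieve, blue frame, fine mesh. Point: on the axis, mid-height of the 60 mm wide, 42 mm tall straight frame, z up. Below the frame a tapered skirt 8 mm deep, 52.6 narrowing to 46 mm wide, on which it stands (point 29 mm above the worktop). Top open, 55 mm inside. Grip across the frame. Loose, 0.12 kg. The next one's skirt goes in here; home when frames meet, points 42 mm apart.
- medium_sieve_center (a point): Round test sieve, yellow frame, medium mesh. Point: on the axis, mid-height of the 60 mm wide, 42 mm tall straight frame, z up. Below the frame a tapered skirt 8 mm deep, 52.6 narrowing to 46 mm wide, on which it stands (point 29 mm above the worktop). Top open, 55 mm inside. Grip across the frame. Loose, 0.12 kg. The next one's skirt goes in here; home when frames meet, points 42 mm apart.
- coarse_sieve_center (a point): Round test sieve, green frame, coarse mesh. Point: on the axis, mid-height of the 60 mm wide, 42 mm tall straight frame, z up. Below the frame a tapered skirt 8 mm deep, 52.6 narrowing to 46 mm wide, on which it stands (point 29 mm above the worktop). Top open, 55 mm inside. Grip across the frame. Loose, 0.12 kg. 
- shaker_rim (a point): Round grey sieve shaker fixed to the worktop, 110 mm wide, 26 mm tall, black top with a raised aluminium ring (66 mm outside, 55 mm inside, 10 mm deep). Point: centre of the ring at its upper edge, 36 mm above the worktop, z up. The pan's skirt goes into the ring; home when the pan's frame rests on the ring, its point 21 mm above this one.
- flour_cup_center (a point): Bystander: screw-lid cup with a red lid and white flour, 62 mm wide, 73 mm tall, loose; this point is on its axis, half-way up. To be left where it stands.
- petri_dishes_center (a point): Bystander: stack of two white petri dishes, 90 mm wide, 32 mm tall, loose; this point is at its centre, half-way up. To be left where it stands.

How it is judged:
On the way, in this order (a step that is already met when the one before it is completed fails the run):
1. the steel pan is seated in the shaker's ring (horizontal distance between pan_center and shaker_rim below 0.004 m and z of pan_center in the frame of shaker_rim between 0.018 and 0.0235 m and angle between pan_center's own z axis and vertical below 0.06 rad), for 0.2 s.
2. the blue fine sieve is nested on the pan (horizontal distance between fine_sieve_center and pan_center below 0.004 m and z of fine_sieve_center in the frame of pan_center between 0.039 and 0.0445 m and angle between fine_sieve_center's own z axis and vertical below 0.06 rad), for 0.2 s.
3. the yellow medium sieve is nested on the blue one (horizontal distance between medium_sieve_center and fine_sieve_center below 0.004 m and z of medium_sieve_center in the frame of fine_sieve_center between 0.039 and 0.0445 m and angle between medium_sieve_center's own z axis and vertical below 0.06 rad), for 0.2 s.
4. the green coarse sieve is nested on the yellow one (horizontal distance between coarse_sieve_center and medium_sieve_center below 0.004 m and z of coarse_sieve_center in the frame of medium_sieve_center between 0.039 and 0.0445 m and angle between coarse_sieve_center's own z axis and vertical below 0.06 rad), for 0.2 s.
At the end, for the whole second after the job is handed in: On the shaker, from the bottom: steel pan, blue, yellow and green sieve, each home in the one below (height within 2.5 mm above or 3 mm below its seat, axes within 4 mm), upright within 0.06 rad, released and at rest (all of step 1 and all of step 2 and all of step 3 and all of step 4 and linear speed of each of pan, fine_sieve, medium_sieve, coarse_sieve below 0.01 m/s); the robot touches nothing.
It fails at once if the flour cup is moved by more than 20 mm or tipped (distance of flour_cup_center from where it was at the start of the episode above 0.02 m or angle between flour_cup_center's own z axis and vertical above 0.3 rad).
It fails at once if the stack of petri dishes is moved by more than 20 mm or tipped (distance of petri_dishes_center from where it was at the start of the episode above 0.02 m or angle between petri_dishes_center's own z axis and vertical above 0.3 rad).
It also fails if it takes over 120 s, if anything falls off the work surface, if the arm or the gripper's body presses on something with over 40 N, if the wrist force passes 120 N, or if a joint passes its speed limit or range.

## Working session

There is one attempt and no reset: what is moved stays moved. The work goes in short steps, Python scripts to look and compute and a tool call to move; the robot and the scene stay as the last step left them, time stands still between calls to the robot, and variables do not carry over. Pictures are saved under pics/ and viewed, on a budget of 14 in all, crops included, one or two more only if the job needs it, and the job is handed in when it is done.

Besides the shell and the picture viewer there is one more tool, called after "Emit:" as name(argument=value, ...) on one line, values as JSON. play_rows: Moves the arm, as the interface text tells. Its arguments: {"type":"object","properties":{"motion":{"type":"array"},"force":{"type":"number"}},"required":["motion"]}

```bash
mkdir -p pics; cat > h.py <<'E'
import numpy as np, cv2
from cell import arm
from scipy.spatial.transform import Rotation as R
N=["pan_center","fine_sieve_center","medium_sieve_center","coarse_sieve_center","shaker_rim","flour_cup_center","petri_dishes_center"]
def world(p):
    K=p["K"];d=p["depth"];h,w=d.shape
    u,v=np.meshgrid(np.arange(w),np.arange(h))
    c=np.stack([(u-K[0,2])/K[0,0]*d,(v-K[1,2])/K[1,1]*d,d],-1)
    Rm=R.from_rotvec(np.ravel(p["rvec"])).as_matrix()
    W=(c-np.ravel(p["tvec"]))@Rm
    W[d<=0]=np.nan
    return W
def state():
    s=arm.observe();print("t",round(s["clock"],2),"pos",np.round(s["position"],4),"rot",np.round(s["ee_rot"],3),"F",np.round(s["force"],1),"w",round(s["width"],3),"j",np.round(s["joints"],2));return s
E
python3 - <<'E'
from h import *
s=state();print(R.from_rotvec(s["ee_rot"]).as_matrix().round(3))
ims=[]
for n in ["scene","top"]:
    p=arm.get_image(n);W=world(p);im=p["img"].copy()
    print(n,p["tvec"],p["rvec"])
    for q in N:
        for b in arm.look_for(p,q)[:2]:
            l,t,w,h=np.array(b["box"])*[512,384,512,384]
            x0,y0,x1,y1=map(int,(l,t,l+w,t+h));P=W[y0:y1+1,x0:x1+1].reshape(-1,3);P=P[~np.isnan(P[:,0])]
            P=P[P[:,2]>0.015]
            print(q,round(b["score"],2),[x0,y0,x1,y1],len(P) and np.round(np.r_[(P.min(0)+P.max(0))/2,P.max(0)-P.min(0),P[:,2].max()],3))
            cv2.rectangle(im,(x0,y0),(x1,y1),(0,0,255),1);cv2.putText(im,q[:4],(x0,y0-2),0,.4,(0,0,255),1)
    ims.append(im)
cv2.imwrite("pics/a.png",cv2.resize(np.vstack(ims),(400,600)))
cv2.imwrite("pics/top.png",ims[1]);cv2.imwrite("pics/scene.png",ims[0])
E
```

```text
t 0.0 pos [ 0.1373 -0.6092  0.226 ] rot [-2.453e+00  1.961e+00  2.000e-03] F [-0.4 -0.4  0.2] w 1.001 j [ 1.25  0.44  0.02  1.57 -0.01  1.13 -0.08]
[[ 0.22  -0.976 -0.   ]
 [-0.976 -0.22   0.001]
 [-0.002  0.    -1.   ]]
scene [0.35668901 0.3061823  1.01565265] [ 1.02051516 -2.34761059  1.09551387]
pan_center 0.58 [180, 264, 207, 295] [0.443 0.274 0.034 0.063 0.062 0.038 0.053]
fine_sieve_center 0.97 [226, 225, 253, 252] [0.466 0.113 0.034 0.062 0.062 0.038 0.053]
fine_sieve_center 0.41 [279, 143, 301, 169] [ 0.613 -0.205  0.034  0.064  0.065  0.037  0.053]
medium_sieve_center 0.66 [277, 144, 300, 170] [ 0.613 -0.205  0.034  0.064  0.065  0.037  0.053]
coarse_sieve_center 0.77 [296, 194, 317, 222] [ 0.43  -0.073  0.034  0.063  0.063  0.037  0.052]
shaker_rim 0.72 [218, 180, 261, 211] [0.603 0.006 0.027 0.108 0.104 0.024 0.039]
flour_cup_center 0.6 [168, 200, 195, 234] [0.608 0.179 0.046 0.067 0.06  0.061 0.077]
flour_cup_center 0.19 [275, 144, 298, 170] [ 0.613 -0.205  0.034  0.064  0.065  0.037  0.053]
petri_dishes_center 0.97 [329, 164, 362, 190] [ 0.455 -0.269  0.025  0.092  0.092  0.021  0.036]
top [0.01179532 0.52497415 0.97737383] [ 2.1755761  -2.12031087  0.08910144]
pan_center 0.91 [143, 207, 175, 230] [0.442 0.272 0.035 0.057 0.059 0.04  0.055]
fine_sieve_center 0.75 [205, 200, 236, 224] [0.465 0.111 0.035 0.057 0.059 0.037 0.054]
fine_sieve_center 0.62 [346, 199, 381, 238] [ 0.455 -0.268  0.026  0.089  0.084  0.021  0.037]
medium_sieve_center 0.59 [332, 146, 355, 169] [ 0.611 -0.208  0.035  0.058  0.057  0.038  0.054]
coarse_sieve_center 0.71 [277, 217, 298, 236] [ 0.43  -0.071  0.035  0.05   0.05   0.037  0.054]
shaker_rim 0.55 [241, 144, 283, 183] [0.598 0.001 0.028 0.103 0.105 0.026 0.041]
flour_cup_center 0.56 [186, 146, 203, 167] [0.603 0.175 0.047 0.054 0.046 0.062 0.078]
petri_dishes_center 0.72 [347, 201, 382, 240] [ 0.455 -0.27   0.026  0.089  0.087  0.021  0.037]
```

View pics/top.png

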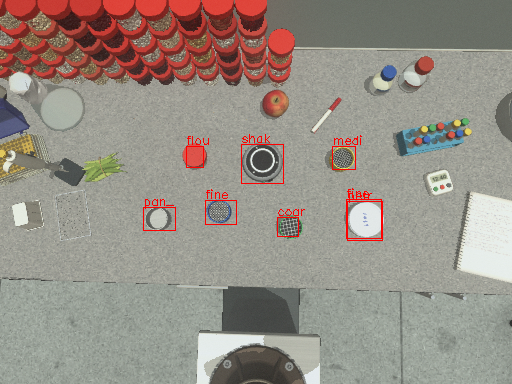

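View pics/scene.png

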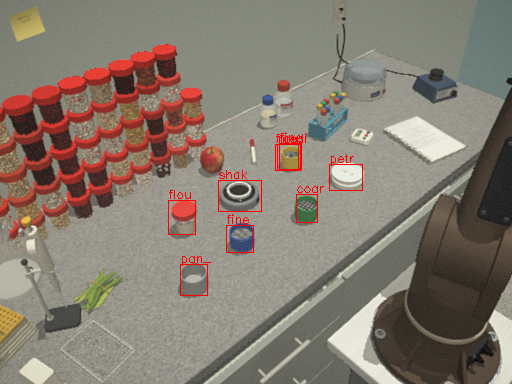

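The top view shows the pan at (159,218), blue at (221,212), green at (288,227), yellow at (343,158) and the shaker at (262,162). The scene view agrees, and the heights match. I'll turn the tool square to the world while moving in.

Emit:
play_rows(motion=[[1, -433, -398, -24, 0, 0, -1.349], [1, -433, -398, -24, 0, 0, -1.349], [1, -433, -398, -24, 0, 0, -1.349], [1, -433, -398, -24, 0, 0, -1.349], [1, -433, -398, -24, 0, 0, -1.349], [1, -433, -398, -24, 0, 0, -1.349], [1, -433, -398, -24, 0, 0, -1.349], [1, -433, -398, -24, 0, 0, -1.349], [1, -433, -398, -24, 0, 0, -1.349], [1, -433, -398, -24, 0, 0, -1.349]], force=25)

```text
clock: 1.8
position: [0.387, -0.1748, 0.2476]
ee_rot: [3.141, 0.008, 0.001]
force: [1.3, 0.2, 0.2]
width: 1.0
```

```bash
cat >> h.py <<'E'
def go(x,y,z,yaw=0):
    s=state();Rm=R.from_rotvec(s["ee_rot"])
    d=Rm.inv().apply(np.array([x,y,z])-s["position"])*1000
    T=R.from_euler("z",yaw)*R.from_rotvec([np.pi,0,0])
    print("GO",d.round(1),(Rm.inv()*T).as_rotvec().round(3))
E
python3 -c "
from h import *
go(.443,.273,.25)"
```

```text
t 1.8 pos [ 0.387  -0.1748  0.2476] rot [3.141e+00 8.000e-03 1.000e-03] F [1.3 0.2 0.2] w 1.0 j [ 0.76  0.13 -0.51  1.96  0.07  1.07  0.23]
GO [  58.3 -447.5   -2.8] [ 0.001 -0.001  0.005]
```

Emit:
play_rows(motion=[[1, 58, -448, -3, 0, 0, 0.005], [1, 58, -448, -3, 0, 0, 0.005], [1, 58, -448, -3, 0, 0, 0.005], [1, 58, -448, -3, 0, 0, 0.005], [1, 58, -448, -3, 0, 0, 0.005], [1, 58, -448, -3, 0, 0, 0.005], [1, 58, -448, -3, 0, 0, 0.005], [1, 58, -448, -3, 0, 0, 0.005], [1, 58, -448, -3, 0, 0, 0.005], [1, 58, -448, -3, 0, 0, 0.005]])

```text
clock: 2.8
position: [0.4414, 0.2808, 0.2507]
ee_rot: [-3.137, -0.013, -0.001]
force: [-0.4, 0.4, -0.2]
width: 1.003
```

```bash
cat >> h.py <<'E'
def near(q,top,r=.030,guess=None,save=None):
    "centre of the upper rim (height top, radius r) of q in the wrist picture"
    p=arm.get_image("wrist");W=world(p)
    bs=arm.look_for(p,q);print([(round(b["score"],2),np.round(b["box"],2)) for b in bs[:2]])
    if save: cv2.imwrite(save,p["img"])
    if guess is None:
        l,t,w,h=np.array(bs[0]["box"])*[512,384,512,384];guess=np.nanmedian(W[int(t):int(t+h),int(l):int(l+w)].reshape(-1,3),0)[:2]
    P=W.reshape(-1,3);P=P[np.abs(P[:,2]-top)<.006];P=P[np.hypot(*(P[:,:2]-guess).T)<r+.015]
    (c,rr)=cv2.minEnclosingCircle(P[:,:2].astype(np.float32)*1000)
    # radius-fixed fit of the outer edge
    from scipy.optimize import least_squares
    a=np.arctan2(*(P[:,:2]-np.array(c)/1000).T[::-1]);d=np.hypot(*(P[:,:2]-np.array(c)/1000).T)
    E=np.array([P[m][np.argmax(d[m])] for k in range(36) for m in [np.digitize(a,np.linspace(-np.pi,np.pi,37))==k+1] if m.sum()>3])
    f=least_squares(lambda v:np.hypot(E[:,0]-v[0],E[:,1]-v[1])-v[2],[*np.array(c)/1000,r],loss="soft_l1",f_scale=.001)
    print(q,"npts",len(P),"ztop med",np.median(P[:,2]).round(4),"circ",np.round(c,1),round(rr,1),"fit mm",(f.x*1000).round(1),"bins",len(E))
    return f.x
E
python3 -c "
from h import *
state();near('pan_center',.05,save='pics/w1.png')"
```

```text
t 2.8 pos [0.4414 0.2808 0.2507] rot [-3.137e+00 -1.300e-02 -1.000e-03] F [-0.4  0.4 -0.2] w 1.003 j [-0.06  0.36 -0.8   1.74  0.27  1.16 -0.93]
[]Traceback (most recent call last):
  File "<string>", line 3, in <module>
    state();near('pan_center',.05,save='pics/w1.png')
            ~~~~^^^^^^^^^^^^^^^^^^^^^^^^^^^^^^^^^^^^^
  File "h.py", line 26, in near
    l,t,w,h=np.array(bs[0]["box"])*[512,384,512,384];guess=np.nanmedian(W[int(t):int(t+h),int(l):int(l+w)].reshape(-1,3),0)[:2]
                     ~~^^^
IndexError: list index out of range
```

View pics/w1.png

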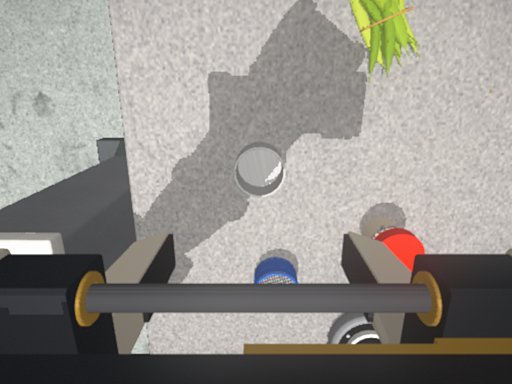

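The wrist view shows the pan at (260,168), clear of the fingers. I'll fit its rim there.

```bash
python3 -c "
from h import *
near('pan_center',.05,guess=np.array([.443,.273]))
go(.443,.273,.05)"
```

```text
[(0.8, array([0.45, 0.35, 0.11, 0.14]))]
pan_center npts 458 ztop med 0.0507 circ [442.2 271.2] 30.0 fit mm [442.2 271.4  29.7] bins 36
t 3.0 pos [0.4428 0.2723 0.25  ] rot [ 3.14e+00 -1.00e-03  1.00e-03] F [ 0.6 -0.6  0.6] w 1.002 j [-0.05  0.35 -0.8   1.75  0.27  1.16 -0.92]
GO [ 1.0e-01 -1.1e+00  2.0e+02] [ 0.002 -0.001 -0.001]
```

Emit:
play_rows(motion=[[1, 0, 1, 50, 0, 0, 0], [1, 0, 1, 100, 0, 0, 0], [1, 0, 1, 150, 0, 0, 0], [1, 0, 1, 190, 0, 0, 0], [1, 0, 1, 220, 0, 0, 0], [1, 0, 1, 236, 0, 0, 0], [1, 0, 1, 236, 0, 0, 0], [1, 0, 1, 236, 0, 0, 0]])

```text
clock: 3.8
position: [0.4436, 0.2696, 0.0146]
ee_rot: [3.139, -0.004, 0.002]
force: [-0.2, 0.4, -0.1]
width: 0.999
```

Emit:
play_rows(motion=[[-1, 0, 0, 0, 0, 0, 0], [-1, 0, 0, 0, 0, 0, 0], [-1, 0, 0, 0, 0, 0, 0], [-1, 0, 0, 0, 0, 0, 0], [-1, 0, 0, 0, 0, 0, 0], [-1, 0, 0, 0, 0, 0, 0], [-1, 0, 0, 0, 0, 0, 0], [-1, 0, 0, 0, 0, 0, 0]], force=25)

```text
clock: 4.6
position: [0.4437, 0.2698, 0.0149]
ee_rot: [3.139, -0.004, 0.002]
force: [-0.3, -1.0, 6.1]
width: 0.643
```

Emit:
play_rows(motion=[[-1, 0, 0, -20, 0, 0, 0], [-1, 0, 0, -60, 0, 0, 0], [-1, 0, 0, -110, 0, 0, 0], [-1, 0, 0, -160, 0, 0, 0], [-1, 0, 0, -210, 0, 0, 0], [-1, 0, 0, -236, 0, 0, 0], [-1, 0, 0, -236, 0, 0, 0]])

```text
clock: 5.3
position: [0.4447, 0.2719, 0.2548]
ee_rot: [-3.141, 0.004, -0.011]
force: [0.6, -0.4, -1.8]
width: 0.645
```

```bash
python3 -c "
from h import *
go(.600,.05,.25)"
```

```text
t 5.3 pos [0.4447 0.2719 0.2548] rot [-3.141  0.004 -0.011] F [ 0.6 -0.4 -1.8] w 0.645 j [-0.04  0.35 -0.81  1.74  0.28  1.16 -0.92]
GO [155.9 221.5   5.8] [-0.001 -0.007 -0.002]
```

Emit:
play_rows(motion=[[-1, 156, 270, 5, 0, -0.007, 0], [-1, 156, 270, 5, 0, -0.007, 0], [-1, 156, 270, 5, 0, -0.007, 0], [-1, 156, 270, 5, 0, -0.007, 0], [-1, 156, 270, 5, 0, -0.007, 0], [-1, 156, 270, 5, 0, -0.007, 0], [-1, 156, 270, 5, 0, -0.007, 0], [-1, 156, 270, 5, 0, -0.007, 0], [-1, 156, 270, 5, 0, -0.007, 0]])

```text
clock: 6.2
position: [0.599, 0.003, 0.2497]
ee_rot: [-3.14, 0.002, 0.003]
force: [-0.1, 0.2, -1.4]
width: 0.646
```

```bash
python3 -c "
from h import *
state()
near('shaker_rim',.036,r=.033,guess=np.array([.600,.003]),save='pics/w2.png')
state()
p=arm.get_image('wrist');W=world(p).reshape(-1,3)
P=W[W[:,2]>.17];print(len(P),P.min(0),P.max(0))
s=state()"
```

```text
t 6.2 pos [0.599  0.003  0.2497] rot [-3.14e+00  2.00e-03  3.00e-03] F [-0.1  0.2 -1.4] w 0.646 j [ 0.38  0.47 -0.7   1.56  0.31  1.23 -0.37]
[(0.74, array([0.42, 0.3 , 0.18, 0.21])), (0.51, array([0.51, 0.86, 0.04, 0.02]))]
shaker_rim npts 799 ztop med 0.0368 circ [ 6.041e+02 -3.000e-01] 41.8 fit mm [603.8   1.1  33. ] bins 36
t 6.3 pos [0.5991 0.0039 0.2505] rot [-3.14e+00 -1.00e-03  1.00e-03] F [ 0.5  0.1 -1.9] w 0.643 j [ 0.38  0.47 -0.7   1.56  0.31  1.23 -0.37]
68714 [ 0.51673282 -0.02454347  0.24333831] [0.67905162 0.03946888 0.35932765]
t 6.35 pos [0.5992 0.0037 0.2507] rot [-3.14e+00 -1.00e-03  0.00e+00] F [-0.5 -0.5 -1.8] w 0.642 j [ 0.38  0.47 -0.7   1.56  0.31  1.23 -0.37]
```

View pics/w2.png

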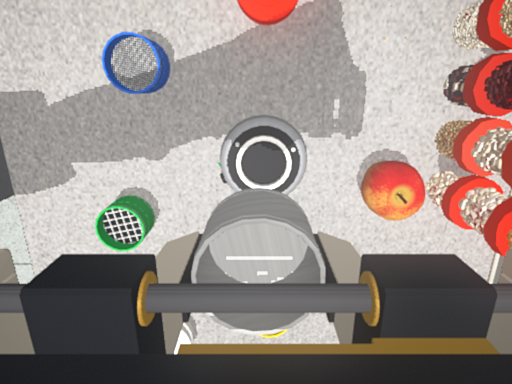

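The ring shows clearly at (264,162), with the held pan below it at (260,265). I'll fit the bright ring in colour and the held rim by depth.

```bash
cat >> h.py <<'E'
def onplane(p,uv,z):
    K=p["K"];Rm=R.from_rotvec(np.ravel(p["rvec"])).as_matrix();c=-Rm.T@np.ravel(p["tvec"])
    d=np.c_[(uv[:,0]-K[0,2])/K[0,0],(uv[:,1]-K[1,2])/K[1,1],np.ones(len(uv))]@Rm
    return c+d*((z-c[2])/d[:,2])[:,None]
def held(p=None):
    "axis xy of the piece in the fingers, minus TCP, from its rim"
    p=p or arm.get_image("wrist");s=arm.observe();W=world(p).reshape(-1,3);t=s["position"]
    P=W[(np.abs(W[:,0]-t[0])<.04)&(np.abs(W[:,1]-t[1])<.045)&(W[:,2]>t[2]+.005)&(W[:,2]<t[2]+.055)]
    zt=np.percentile(P[:,2],98);E=P[np.abs(P[:,2]-zt)<.004]
    print("held: rim z-TCP",round(zt-t[2],4),len(E),((E.min(0)+E.max(0))/2-t).round(4),(E.max(0)-E.min(0)).round(4))
E
python3 -c "
from h import *
p=arm.get_image('wrist')
held(p)
g=p['img'].min(-1)>190
g[:130]=0;g[200:]=0;g[:,:225]=0;g[:,305:]=0
v,u=np.nonzero(g);Q=onplane(p,np.c_[u,v].astype(float),.036)[:,:2]*1000
print(len(Q),Q.min(0),Q.max(0),cv2.minEnclosingCircle(Q.astype(np.float32)))
cs,_=cv2.findContours(g.astype(np.uint8),cv2.RETR_CCOMP,cv2.CHAIN_APPROX_NONE)
for c in sorted(cs,key=len)[-2:]:
    q=onplane(p,c[:,0].astype(float),.036)[:,:2]*1000;print(len(q),cv2.fitEllipse(q.astype(np.float32)))
"
```

```text
held: rim z-TCP 0.0497 551 [-0.0003 -0.0012  0.0497] [0.0792 0.0234 0.008 ]
1517 [558.41908858 -43.60736762] [655.42329093  39.15522865] ((607.8975219726562, -4.199832439422607), 61.72860336303711)
131 ((604.6206665039062, 0.8906094431877136), (54.95998764038086, 55.66200637817383), 177.36068725585938)
154 ((604.5308227539062, 0.6696463823318481), (63.498023986816406, 65.3145751953125), 85.99523162841797)
```

```bash
python3 -c "
from h import *
p=arm.get_image('wrist');W=world(p);t=arm.observe()['position']
d=W-t;m=(np.abs(d[...,2]-.0354)<.006)&(np.hypot(d[...,0],d[...,1])<.036)
print(m.sum());P=d[m]*1000
r=np.hypot(P[:,0],P[:,1])
print(np.percentile(P[:,2],[2,25,50,75,98]),P.min(0),P.max(0))
from scipy.optimize import least_squares
# upper rim: for points, fit circle r=28.75 mid-wall
Q=P[P[:,2]>np.percentile(P[:,2],60)]
for r0 in(27.5,30):
  f=least_squares(lambda v:np.hypot(Q[:,0]-v[0],Q[:,1]-v[1])-r0,[0,0],loss='soft_l1');print(r0,f.x,f.cost/len(Q))
im=p['img'].copy();im[m]=(0,0,255);cv2.imwrite('pics/m.png',im[180:360,140:380])
"
```

```text
3522
[29.70791464 32.9739328  35.26758164 36.08848889 39.81489819] [-34.7168307  -28.08302916  29.40368209] [34.71505949 32.27513492 41.35884185]
27.5 [-0.83882153  2.84663158] 1.0173068126353697
30 [-0.80844893  1.58760141] 0.9822643503966395
```

View pics/m.png

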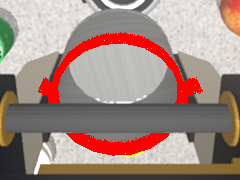

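The rim is well segmented and the pan sits about (0, +1.8) mm from the TCP. The ring is at (604.5, 0.8).

Emit:
play_rows(motion=[[-1, 6, 5, 50, 0, 0, 0], [-1, 6, 5, 100, 0, 0, 0], [-1, 6, 5, 145, 0, 0, 0], [-1, 6, 5, 175, 0, 0, 0], [-1, 6, 5, 190, 0, 0, 0], [-1, 6, 5, 190, 0, 0, 0], [-1, 6, 5, 190, 0, 0, 0]])

```text
clock: 7.15
position: [0.6066, -0.0011, 0.0623]
ee_rot: [-3.14, -0.001, -0.003]
force: [1.1, 0.5, -0.5]
width: 0.646
```

```bash
python3 -c "
from h import *
go(.605,-.001,.043)"
```

```text
t 7.15 pos [ 0.6066 -0.0011  0.0623] rot [-3.14e+00 -1.00e-03 -3.00e-03] F [ 1.1  0.5 -0.5] w 0.646 j [ 0.32  0.66 -0.61  1.75  0.47  0.87 -0.5 ]
GO [-1.6 -0.1 19.3] [-0.001 -0.002  0.   ]
```

Emit:
play_rows(motion=[[-1, -1.5, 0, 5, 0, 0, 0], [-1, -1.5, 0, 9, 0, 0, 0], [-1, -1.5, 0, 13, 0, 0, 0], [-1, -1.5, 0, 16, 0, 0, 0], [-1, -1.5, 0, 18, 0, 0, 0], [-1, -1.5, 0, 18, 0, 0, 0]])

```text
clock: 7.75
position: [0.6049, -0.0012, 0.044]
ee_rot: [-3.14, -0.0, -0.002]
force: [-0.3, -0.3, -1.1]
width: 0.643
```

Emit:
play_rows(motion=[[-1, 0, 0, 1, 0, 0, 0], [-1, 0, 0, 1.5, 0, 0, 0], [-1, 0, 0, 1.5, 0, 0, 0]])

```text
clock: 8.05
position: [0.6051, -0.0011, 0.043]
ee_rot: [-3.141, -0.001, -0.003]
force: [-1.3, -0.1, 4.2]
width: 0.645
```

Emit:
play_rows(motion=[[1, 0, 0, 0, 0, 0, 0], [1, 0, 0, 0, 0, 0, 0], [1, 0, 0, 0, 0, 0, 0], [1, 0, 0, 0, 0, 0, 0], [1, 0, 0, 0, 0, 0, 0], [1, 0, 0, -40, 0, 0, 0], [1, 0, 0, -90, 0, 0, 0], [1, 0, 0, -140, 0, 0, 0], [1, 0, 0, -190, 0, 0, 0], [1, 0, 0, -208, 0, 0, 0]])

```text
clock: 9.05
position: [0.6065, -0.0003, 0.2566]
ee_rot: [-3.14, -0.001, -0.014]
force: [0.1, 1.5, 0.3]
width: 0.999
```

```bash
python3 -c "
from h import *
near('pan_center',.078,guess=np.array([.6045,.001]))
go(.466,.112,.25)"
```

```text
[(0.93, array([0.44, 0.34, 0.12, 0.17]))]
pan_center npts 523 ztop med 0.0787 circ [6.04e+02 6.00e-01] 30.0 fit mm [604.    0.8  29.7] bins 36
t 9.15 pos [ 0.6063 -0.0007  0.2547] rot [-3.14  -0.    -0.013] F [-0.5  0.9 -0.9] w 1.0 j [ 0.39  0.47 -0.7   1.55  0.32  1.23 -0.36]
GO [-140.3 -112.7    3.7] [-0.001 -0.008  0.   ]
```

The pan is seated: its rim is at z 78.7 mm against 78 expected, and it is centred on the ring. Next is blue.

Emit:
play_rows(motion=[[1, -140, -113, 4, 0, -0.008, 0], [1, -140, -113, 4, 0, -0.008, 0], [1, -140, -113, 4, 0, -0.008, 0], [1, -140, -113, 4, 0, -0.008, 0], [1, -140, -113, 4, 0, -0.008, 0], [1, -140, -113, 4, 0, -0.008, 0], [1, -140, -113, 4, 0, -0.008, 0]])

```text
clock: 9.85
position: [0.4669, 0.1112, 0.2491]
ee_rot: [-3.141, 0.002, 0.001]
force: [-0.6, 0.3, 0.1]
width: 1.002
```

```bash
python3 -c "
from h import *
c=near('fine_sieve_center',.05,guess=np.array([.466,.112]))
go(c[0],c[1],.0145)"
```

```text
[(0.58, array([0.46, 0.35, 0.1 , 0.15]))]
fine_sieve_center npts 468 ztop med 0.0507 circ [465.8 109.9] 30.1 fit mm [465.8 110.   29.7] bins 36
t 9.95 pos [0.467  0.1113 0.2492] rot [-3.14e+00  3.00e-03  1.00e-03] F [-0.4  0.2  0.4] w 0.997 j [ 0.3   0.28 -0.79  1.83  0.22  1.12 -0.56]
GO [ -1.1   1.7 234.7] [-0.001  0.001 -0.002]
```

Emit:
play_rows(motion=[[1, -1, 1, 50, 0, 0, 0], [1, -1, 1, 100, 0, 0, 0], [1, -1, 1, 150, 0, 0, 0], [1, -1, 1, 190, 0, 0, 0], [1, -1, 1, 220, 0, 0, 0], [1, -1, 1, 235, 0, 0, 0], [1, -1, 1, 235, 0, 0, 0], [1, -1, 1, 235, 0, 0, 0]])

```text
clock: 10.75
position: [0.4662, 0.1106, 0.0142]
ee_rot: [-3.14, 0.003, 0.002]
force: [0.1, 0.6, 0.3]
width: 1.001
```

Emit:
play_rows(motion=[[-1, 0, 0, 0, 0, 0, 0], [-1, 0, 0, 0, 0, 0, 0], [-1, 0, 0, 0, 0, 0, 0], [-1, 0, 0, 0, 0, 0, 0], [-1, 0, 0, 0, 0, 0, 0], [-1, 0, 0, 0, 0, 0, 0], [-1, 0, 0, 0, 0, 0, 0], [-1, 0, 0, 0, 0, 0, 0]])

```text
clock: 11.55
position: [0.4665, 0.1105, 0.0146]
ee_rot: [-3.14, 0.003, 0.001]
force: [-0.8, -1.0, 6.5]
width: 0.648
```

Emit:
play_rows(motion=[[-1, 0, 0, -20, 0, 0, 0], [-1, 0, 0, -60, 0, 0, 0], [-1, 0, 0, -110, 0, 0, 0], [-1, 0, 0, -160, 0, 0, 0], [-1, 0, 0, -210, 0, 0, 0], [-1, 0, 0, -236, 0, 0, 0], [-1, 0, 0, -236, 0, 0, 0]])

```text
clock: 12.25
position: [0.4683, 0.1111, 0.2542]
ee_rot: [-3.139, 0.004, -0.009]
force: [0.2, -0.7, -1.3]
width: 0.651
```

```bash
cat >> h.py <<'E'
def held(h=.0354):
    "axis of the piece in the fingers relative to the TCP (mm), rim at h above the TCP"
    from scipy.optimize import least_squares
    p=arm.get_image("wrist");t=arm.observe()["position"];d=(world(p)-t)*1000;rho=np.hypot(d[...,0],d[...,1])
    Q=d[(np.abs(d[...,2]-h*1000)<3)&(rho<36)&(np.abs(d[...,0])<26)]
    f=least_squares(lambda v:np.hypot(Q[:,0]-v[0],Q[:,1]-v[1])-28.75,[0,0],loss="soft_l1")
    print("held",f.x.round(1),len(Q),"zmed",np.median(Q[:,2]).round(1));return f.x
E
python3 -c "
from h import *
held();go(.605,0,.25)"
```

```text
held [-0.   1.4] 1729 zmed 36.3
t 12.3 pos [0.4673 0.1104 0.2519] rot [-3.14   0.004 -0.004] F [-0.5  0.3 -2. ] w 0.65 j [ 0.32  0.28 -0.81  1.83  0.22  1.13 -0.57]
GO [138.  110.    2.1] [-0.001 -0.003 -0.003]
```

Emit:
play_rows(motion=[[-1, 137.5, 110, 2, 0, -0.003, -0.003], [-1, 137.5, 110, 2, 0, -0.003, -0.003], [-1, 137.5, 110, 2, 0, -0.003, -0.003], [-1, 137.5, 110, 2, 0, -0.003, -0.003], [-1, 137.5, 110, 2, 0, -0.003, -0.003], [-1, 137.5, 110, 50, 0, -0.003, -0.003], [-1, 137.5, 110, 100, 0, -0.003, -0.003], [-1, 137.5, 110, 135, 0, -0.003, -0.003], [-1, 137.5, 110, 148, 0, -0.003, -0.003], [-1, 137.5, 110, 148, 0, -0.003, -0.003]])

```text
clock: 13.3
position: [0.6029, 0.0007, 0.1018]
ee_rot: [-3.14, -0.002, 0.008]
force: [0.8, -0.8, -0.6]
width: 0.65
```

```bash
python3 -c "
from h import *
go(.6047,.0005,.0855)"
```

```text
t 13.3 pos [0.6029 0.0007 0.1018] rot [-3.14e+00 -2.00e-03  8.00e-03] F [ 0.8 -0.8 -0.6] w 0.65 j [ 0.35  0.62 -0.65  1.72  0.44  0.96 -0.47]
GO [ 1.9  0.2 16.3] [-0.002  0.005  0.002]
```

Emit:
play_rows(motion=[[-1, 2, 0, 2, 0, 0.005, 0], [-1, 2, 0, 6, 0, 0.005, 0], [-1, 2, 0, 10, 0, 0.005, 0], [-1, 2, 0, 13, 0, 0.005, 0], [-1, 2, 0, 15, 0, 0.005, 0], [-1, 2, 0, 16, 0, 0.005, 0], [-1, 2, 0, 16.5, 0, 0.005, 0], [-1, 2, 0, 16.5, 0, 0.005, 0]])

```text
clock: 14.1
position: [0.6048, 0.0006, 0.0853]
ee_rot: [-3.14, -0.002, 0.0]
force: [0.7, -0.3, -1.0]
width: 0.648
```

Emit:
play_rows(motion=[[-1, 0, 0, 0.7, 0, 0, 0], [-1, 0, 0, 1.2, 0, 0, 0], [-1, 0, 0, 1.2, 0, 0, 0]])

```text
clock: 14.4
position: [0.605, 0.0007, 0.0846]
ee_rot: [-3.14, -0.002, -0.001]
force: [-1.1, 0.0, 4.6]
width: 0.645
```

Emit:
play_rows(motion=[[1, 0, 0, 0, 0, 0, 0], [1, 0, 0, 0, 0, 0, 0], [1, 0, 0, 0, 0, 0, 0], [1, 0, 0, 0, 0, 0, 0], [1, 0, 0, 0, 0, 0, 0], [1, 0, 0, -40, 0, 0, 0], [1, 0, 0, -90, 0, 0, 0], [1, 0, 0, -140, 0, 0, 0], [1, 0, 0, -165, 0, 0, 0], [1, 0, 0, -165, 0, 0, 0]])

```text
clock: 15.4
position: [0.607, 0.0013, 0.2542]
ee_rot: [-3.14, -0.002, -0.012]
force: [1.5, 0.8, 0.1]
width: 1.003
```

```bash
python3 -c "
from h import *
near('fine_sieve_center',.120,guess=np.array([.6045,.001]))
go(.612,-.207,.25)"
```

```text
[(0.63, array([0.44, 0.37, 0.11, 0.19]))]
fine_sieve_center npts 691 ztop med 0.1207 circ [6.039e+02 2.000e-01] 30.0 fit mm [6.039e+02 4.000e-01 2.970e+01] bins 36
t 15.5 pos [6.049e-01 4.000e-04 2.497e-01] rot [-3.14e+00 -2.00e-03 -2.00e-03] F [-0.2  0.2  0.3] w 1.0 j [ 0.39  0.48 -0.71  1.55  0.33  1.23 -0.37]
GO [  6.8 207.4  -0.5] [-0.001 -0.001  0.001]
```

Blue is home, with its rim at z 120.7 mm against 120 expected plus the same 0.7 offset. Next is yellow.

Emit:
play_rows(motion=[[1, 7, 207, 0, 0, 0, 0], [1, 7, 207, 0, 0, 0, 0], [1, 7, 207, 0, 0, 0, 0], [1, 7, 207, 0, 0, 0, 0], [1, 7, 207, 0, 0, 0, 0], [1, 7, 207, 0, 0, 0, 0], [1, 7, 207, 0, 0, 0, 0]])

```text
clock: 16.2
position: [0.6118, -0.205, 0.2483]
ee_rot: [-3.139, -0.004, 0.001]
force: [-0.7, 0.6, -0.1]
width: 0.997
```

```bash
python3 -c "
from h import *
c=near('medium_sieve_center',.05,guess=np.array([.612,-.207]))
go(c[0],c[1],.0145)"
```

```text
[(0.91, array([0.46, 0.35, 0.1 , 0.16]))]
medium_sieve_center npts 466 ztop med 0.0507 circ [ 612.3 -208.9] 30.0 fit mm [ 612.1 -208.9   29.7] bins 36
t 16.3 pos [ 0.6122 -0.2042  0.2491] rot [-3.139e+00 -7.000e-03 -1.000e-03] F [-0.3 -0.   0.4] w 1.004 j [ 0.66  0.54 -0.67  1.44  0.34  1.27 -0.04]
GO [-2.000e-01  5.200e+00  2.346e+02] [-0.002 -0.     0.004]
```

Emit:
play_rows(motion=[[1, 0, 5, 50, -0.002, 0, 0], [1, 0, 5, 100, -0.002, 0, 0], [1, 0, 5, 150, -0.002, 0, 0], [1, 0, 5, 190, -0.002, 0, 0], [1, 0, 5, 220, -0.002, 0, 0], [1, 0, 5, 234.5, -0.002, 0, 0], [1, 0, 5, 234.5, -0.002, 0, 0], [1, 0, 5, 234.5, -0.002, 0, 0]])

```text
clock: 17.1
position: [0.6135, -0.2079, 0.016]
ee_rot: [-3.141, -0.009, -0.003]
force: [1.2, 0.3, 0.1]
width: 1.003
```

Emit:
play_rows(motion=[[-1, 0, 0, 0, 0, 0, 0], [-1, 0, 0, 0, 0, 0, 0], [-1, 0, 0, 0, 0, 0, 0], [-1, 0, 0, 0, 0, 0, 0], [-1, 0, 0, 0, 0, 0, 0], [-1, 0, 0, 0, 0, 0, 0], [-1, 0, 0, 0, 0, 0, 0], [-1, 0, 0, 0, 0, 0, 0]])

```text
clock: 17.9
position: [0.6136, -0.208, 0.0164]
ee_rot: [3.141, 0.008, 0.004]
force: [-1.8, -0.8, 6.2]
width: 0.649
```

Emit:
play_rows(motion=[[-1, 0, 0, -20, 0, 0, 0], [-1, 0, 0, -60, 0, 0, 0], [-1, 0, 0, -110, 0, 0, 0], [-1, 0, 0, -160, 0, 0, 0], [-1, 0, 0, -210, 0, 0, 0], [-1, 0, 0, -236, 0, 0, 0], [-1, 0, 0, -236, 0, 0, 0]])

```text
clock: 18.6
position: [0.6151, -0.2078, 0.257]
ee_rot: [3.14, 0.008, 0.015]
force: [0.4, -0.2, -1.0]
width: 0.643
```

```bash
python3 -c "
from h import *
held();go(.6048,0,.25)"
```

```text
held [0.1 0.1] 2305 zmed 36.9
t 18.65 pos [ 0.6139 -0.2079  0.2541] rot [3.14  0.008 0.009] F [ 0.4 -0.2 -1.7] w 0.643 j [ 0.67  0.54 -0.67  1.44  0.34  1.28 -0.03]
GO [  -8.  -208.     3.8] [ 0.001 -0.006  0.005]
```

Emit:
play_rows(motion=[[-1, -8, -209, 4, 0, -0.006, 0.005], [-1, -8, -209, 4, 0, -0.006, 0.005], [-1, -8, -209, 4, 0, -0.006, 0.005], [-1, -8, -209, 4, 0, -0.006, 0.005], [-1, -8, -209, 4, 0, -0.006, 0.005], [-1, -8, -209, 4, 0, -0.006, 0.005], [-1, -8, -209, 50, 0, -0.006, 0.005], [-1, -8, -209, 90, 0, -0.006, 0.005], [-1, -8, -209, 108, 0, -0.006, 0.005], [-1, -8, -209, 108, 0, -0.006, 0.005]])

```text
clock: 19.65
position: [0.603, -0.0023, 0.1416]
ee_rot: [3.139, -0.004, -0.012]
force: [0.2, 0.2, 0.4]
width: 0.644
```

```bash
python3 -c "
from h import *
go(.6048,.001,.1285)"
```

```text
t 19.65 pos [ 0.603  -0.0023  0.1416] rot [ 3.139 -0.004 -0.012] F [0.2 0.2 0.4] w 0.644 j [ 0.36  0.58 -0.67  1.68  0.41  1.03 -0.44]
GO [ 1.9 -3.3 13. ] [ 0.003  0.008 -0.002]
```

Emit:
play_rows(motion=[[-1, 2, -3.3, 0, 0.003, 0.008, 0], [-1, 2, -3.3, 0, 0.003, 0.008, 0], [-1, 2, -3.3, 4, 0.003, 0.008, 0], [-1, 2, -3.3, 8, 0.003, 0.008, 0], [-1, 2, -3.3, 11, 0.003, 0.008, 0], [-1, 2, -3.3, 12.5, 0.003, 0.008, 0], [-1, 2, -3.3, 13, 0.003, 0.008, 0], [-1, 2, -3.3, 13, 0.003, 0.008, 0]])

```text
clock: 20.45
position: [0.6049, 0.0011, 0.1286]
ee_rot: [-3.141, 0.003, -0.001]
force: [-0.1, 1.1, -0.6]
width: 0.647
```

Emit:
play_rows(motion=[[-1, 0, 0, 0.7, 0, 0, 0], [-1, 0, 0, 1.2, 0, 0, 0], [-1, 0, 0, 1.2, 0, 0, 0]])

```text
clock: 20.75
position: [0.6051, 0.0011, 0.1283]
ee_rot: [-3.141, 0.004, -0.002]
force: [-1.6, 0.1, 6.7]
width: 0.643
```

Contact at the seat height, so I'll release and raise enough to look.

Emit:
play_rows(motion=[[1, 0, 0, 0, 0, 0, 0], [1, 0, 0, 0, 0, 0, 0], [1, 0, 0, 0, 0, 0, 0], [1, 0, 0, 0, 0, 0, 0], [1, 0, 0, 0, 0, 0, 0], [1, 0, 0, -40, 0, 0, 0], [1, 0, 0, -90, 0, 0, 0], [1, 0, 0, -140, 0, 0, 0], [1, 0, 0, -160, 0, 0, 0], [1, 0, 0, -160, 0, 0, 0]])

```text
clock: 21.75
position: [0.6066, 0.0018, 0.2922]
ee_rot: [-3.141, 0.003, -0.012]
force: [0.4, 0.3, -0.9]
width: 0.998
```

```bash
python3 -c "
from h import *
near('medium_sieve_center',.162,guess=np.array([.6045,.001]),save='pics/w3.png')
go(.430,-.072,.25)"
```

```text
[(0.88, array([0.44, 0.37, 0.12, 0.18]))]
medium_sieve_center npts 721 ztop med 0.1626 circ [6.041e+02 2.000e-01] 30.0 fit mm [6.04e+02 3.00e-01 2.97e+01] bins 36
t 21.85 pos [0.6049 0.001  0.2881] rot [ 3.141e+00 -4.000e-03  2.000e-03] F [-0.7  0.2 -1.4] w 1.002 j [ 0.39  0.46 -0.72  1.49  0.31  1.31 -0.36]
GO [-174.8   73.4   37.9] [ 0.    -0.001 -0.002]
```

Yellow is home, with its rim at z 162.6 mm. Next is green.

Emit:
play_rows(motion=[[1, -175, 73, 0, 0, 0, 0], [1, -175, 73, 0, 0, 0, 0], [1, -175, 73, 0, 0, 0, 0], [1, -175, 73, 38, 0, 0, 0], [1, -175, 73, 38, 0, 0, 0], [1, -175, 73, 38, 0, 0, 0], [1, -175, 73, 38, 0, 0, 0], [1, -175, 73, 38, 0, 0, 0]])

```text
clock: 22.65
position: [0.4314, -0.0709, 0.2504]
ee_rot: [-3.141, 0.002, -0.004]
force: [0.5, 0.6, -0.1]
width: 1.002
```

```bash
python3 -c "
from h import *
c=near('coarse_sieve_center',.05,guess=np.array([.430,-.072]))
go(c[0],c[1],.0145)"
```

```text
[(0.83, array([0.45, 0.36, 0.1 , 0.14]))]
coarse_sieve_center npts 457 ztop med 0.0508 circ [429.2 -77.5] 30.1 fit mm [429.1 -77.4  29.7] bins 36
t 22.75 pos [ 0.431  -0.071   0.2503] rot [-3.141e+00  2.000e-03 -4.000e-03] F [-0.2  0.5  0.7] w 1.0 j [ 0.72  0.18 -0.77  1.92  0.14  1.09 -0.11]
GO [ -2.5   6.6 235.8] [-0.001 -0.002 -0.001]
```

Emit:
play_rows(motion=[[1, -2, 6.5, 50, 0, 0, 0], [1, -2, 6.5, 100, 0, 0, 0], [1, -2, 6.5, 150, 0, 0, 0], [1, -2, 6.5, 190, 0, 0, 0], [1, -2, 6.5, 220, 0, 0, 0], [1, -2, 6.5, 235.5, 0, 0, 0], [1, -2, 6.5, 235.5, 0, 0, 0], [1, -2, 6.5, 235.5, 0, 0, 0]])

```text
clock: 23.55
position: [0.4304, -0.0768, 0.0151]
ee_rot: [-3.141, 0.0, -0.004]
force: [0.3, -0.7, 0.1]
width: 1.0
```

Emit:
play_rows(motion=[[-1, 0, 0, 0, 0, 0, 0], [-1, 0, 0, 0, 0, 0, 0], [-1, 0, 0, 0, 0, 0, 0], [-1, 0, 0, 0, 0, 0, 0], [-1, 0, 0, 0, 0, 0, 0], [-1, 0, 0, 0, 0, 0, 0], [-1, 0, 0, 0, 0, 0, 0], [-1, 0, 0, 0, 0, 0, 0]])

```text
clock: 24.35
position: [0.4306, -0.077, 0.0154]
ee_rot: [-3.141, 0.001, -0.005]
force: [-1.3, -0.5, 6.5]
width: 0.645
```

Emit:
play_rows(motion=[[-1, 0, 0, -20, 0, 0, 0], [-1, 0, 0, -60, 0, 0, 0], [-1, 0, 0, -110, 0, 0, 0], [-1, 0, 0, -160, 0, 0, 0], [-1, 0, 0, -210, 0, 0, 0], [-1, 0, 0, -250, 0, 0, 0], [-1, 0, 0, -270, 0, 0, 0], [-1, 0, 0, -270, 0, 0, 0]])

```text
clock: 25.15
position: [0.4311, -0.0772, 0.2881]
ee_rot: [3.14, -0.001, 0.012]
force: [-0.8, -0.2, -1.2]
width: 0.65
```

```bash
python3 -c "
from h import *
held();go(.6048,.001,.28)"
```

```text
held [-0.1  0.7] 2357 zmed 36.8
t 25.2 pos [ 0.4301 -0.0773  0.2861] rot [ 3.141e+00 -2.000e-03  8.000e-03] F [-0.1 -0.5 -2.3] w 0.645 j [ 0.78  0.15 -0.8   1.86  0.12  1.17 -0.06]
GO [174.6 -78.5   7. ] [ 0.001 -0.005 -0.001]
```

Emit:
play_rows(motion=[[-1, 174.5, -78, 5, 0, -0.005, 0], [-1, 174.5, -78, 5, 0, -0.005, 0], [-1, 174.5, -78, 5, 0, -0.005, 0], [-1, 174.5, -78, 5, 0, -0.005, 0], [-1, 174.5, -78, 5, 0, -0.005, 0], [-1, 174.5, -78, 5, 0, -0.005, 0], [-1, 174.5, -78, 45, 0, -0.005, 0], [-1, 174.5, -78, 80, 0, -0.005, 0], [-1, 174.5, -78, 98, 0, -0.005, 0], [-1, 174.5, -78, 98, 0, -0.005, 0]])

```text
clock: 26.2
position: [0.602, -0.0013, 0.1856]
ee_rot: [3.14, -0.003, -0.01]
force: [0.5, -0.5, -1.4]
width: 0.65
```

```bash
python3 -c "
from h import *
go(.6048,.0006,.1695)"
```

```text
t 26.2 pos [ 0.602  -0.0013  0.1856] rot [ 3.14e+00 -3.00e-03 -1.00e-02] F [ 0.5 -0.5 -1.4] w 0.65 j [ 0.41  0.55 -0.74  1.63  0.4   1.13 -0.44]
GO [ 2.9 -1.9 16.1] [ 0.002  0.006 -0.002]
```

Emit:
play_rows(motion=[[-1, 3, -2, 0, 0.002, 0.006, 0], [-1, 3, -2, 0, 0.002, 0.006, 0], [-1, 3, -2, 5, 0.002, 0.006, 0], [-1, 3, -2, 9, 0.002, 0.006, 0], [-1, 3, -2, 12, 0.002, 0.006, 0], [-1, 3, -2, 14, 0.002, 0.006, 0], [-1, 3, -2, 15.5, 0.002, 0.006, 0], [-1, 3, -2, 16, 0.002, 0.006, 0], [-1, 3, -2, 16, 0.002, 0.006, 0]])

```text
clock: 27.1
position: [0.605, 0.0007, 0.1696]
ee_rot: [-3.142, 0.003, 0.0]
force: [-0.8, -0.6, -0.5]
width: 0.652
```

Emit:
play_rows(motion=[[-1, 0, 0, 0.7, 0, 0, 0], [-1, 0, 0, 1.2, 0, 0, 0], [-1, 0, 0, 1.2, 0, 0, 0]])

```text
clock: 27.4
position: [0.6053, 0.0009, 0.1694]
ee_rot: [3.141, -0.003, 0.001]
force: [-1.7, -1.3, 7.2]
width: 0.647
```

Emit:
play_rows(motion=[[1, 0, 0, 0, 0, 0, 0], [1, 0, 0, 0, 0, 0, 0], [1, 0, 0, 0, 0, 0, 0], [1, 0, 0, 0, 0, 0, 0], [1, 0, 0, 0, 0, 0, 0], [1, 0, 0, -40, 0, 0, 0], [1, 0, 0, -90, 0, 0, 0], [1, 0, 0, -140, 0, 0, 0], [1, 0, 0, -160, 0, 0, 0], [1, 0, 0, -160, 0, 0, 0]])

```text
clock: 28.4
position: [0.6066, 0.0017, 0.3333]
ee_rot: [-3.141, 0.003, -0.011]
force: [0.2, -0.5, -0.5]
width: 1.002
```

```bash
python3 -c "
from h import *
near('coarse_sieve_center',.204,guess=np.array([.6045,.001]))
s=state();print(s['dq'])
p=arm.get_image('scene');cv2.imwrite('pics/end.png',cv2.resize(p['img'][90:310,130:400],None,fx=2.5,fy=2.5))
W=world(p)
for q in N:
    b=arm.look_for(p,q)[:1]
    if b: print(q,round(b[0]['score'],2),(np.array(b[0]['box'])*[512,384,512,384]).astype(int))
"
```

```text
[(0.84, array([0.44, 0.37, 0.13, 0.18]))]
coarse_sieve_center npts 728 ztop med 0.2046 circ [6.039e+02 2.000e-01] 30.1 fit mm [6.039e+02 4.000e-01 2.980e+01] bins 36
t 28.5 pos [0.6051 0.0008 0.3292] rot [ 3.141e+00 -3.000e-03  2.000e-03] F [0.1 0.2 0.1] w 1.002 j [ 0.42  0.45 -0.78  1.42  0.32  1.41 -0.36]
[ 0.00151958  0.01960842  0.0092492   0.03008128  0.00123217 -0.0037759
 -0.0011002 ]
pan_center 0.84 [226 182  24  13]
fine_sieve_center 0.5 [224 168  25  14]
medium_sieve_center 0.79 [220 153  28  16]
coarse_sieve_center 0.77 [224 127  24  26]
shaker_rim 0.86 [218 182  39  27]
petri_dishes_center 0.95 [332 163  33  27]
```

View pics/end.png

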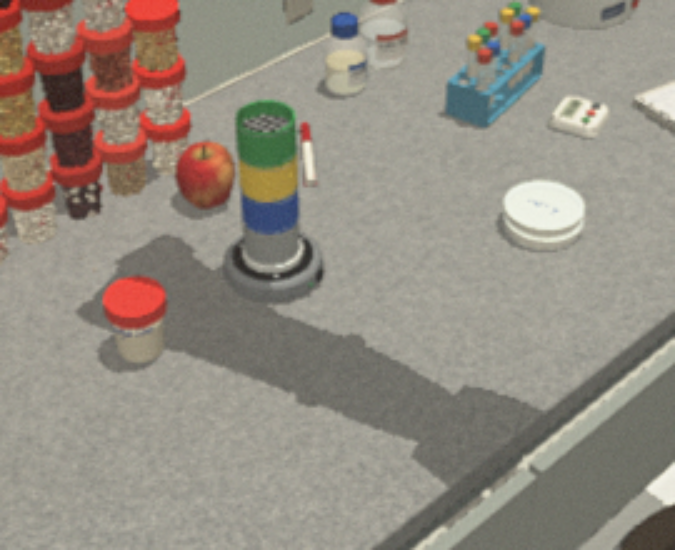

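The picture shows a straight stack at (270,185) reading grey, blue, yellow, green. The cup at (137,320) and the dishes at (543,215) look untouched, and the gripper is well clear. I'm handing the job in.

```bash
python3 -c "
from cell import arm
print(arm.sign_off())"
```

```text
the job is handed in; nothing more can be done
None
```

I built the stack on the shaker in the required order (steel pan, blue, yellow, green) and handed it in at about 28.5 s on the robot's clock. Sign-off gives no verdict, so what follows rests on my own checks.

- **Seating:** after each release, the wrist camera put the piece's upper rim at 78.7, 120.7, 162.6 and 204.6 mm. The heights for fully home are 78, 120, 162 and 204 mm. The same camera also read about 0.7 mm high on pieces standing on the worktop.
- **Alignment:** the four piece centres agree within 0.5 mm. They sit about 0.5 mm from the ring centre I measured.
- **Forces:** the highest force read was about 7 N, when pressing pieces onto their seats.
- **Final picture:** the stack is straight and upright, the gripper is open and well above it, and the flour cup and petri dishes look to be in their original places. The network did not report the cup in that last picture; I saw it there myself and did not measure its position again.
- **Disagreement:** the first fixed-camera positions for the green sieve were 4 to 6 mm off the close-up wrist reading. I used the wrist reading, and the grasp confirmed it.

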